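Stopper the flasks and start the stirring plate

TASK

Get the flasks stirring: stand every amber flask upright on a ringed position of its own on the stirring plate, well centred in the ring, and close each with a blue stopper picked out of the cluttered bin, set fully home. The red stoppers are the wrong size: leave them, the rod, the spatula and the thermometer in the bin. Only when all flasks are loaded and closed, push the toggle right over to switch the plate on; do not tip a flask over or disturb the jar, bottle and beaker nearby.

Things in the scene. Friction and masses are not known exactly. Their poses are not given: they have to be found in the camera images.
- flask0: Amber conical glass flask (3 or 4 alike), 125 mm tall, about 0.25 kg with its heavy grey foot, standing on the bench. Origin: underside centre; z up. Foot 74 mm across up to 12 mm height, narrowing to the neck at 82 mm; straight neck 44 mm outside, 36 mm bore, from 82 mm to the open rim at 125 mm; the bore is open to 82 mm. Grip it by the neck.
- flask1: Amber conical glass flask (3 or 4 alike), 125 mm tall, about 0.25 kg with its heavy grey foot, standing on the bench. Origin: underside centre; z up. Foot 74 mm across up to 12 mm height, narrowing to the neck at 82 mm; straight neck 44 mm outside, 36 mm bore, from 82 mm to the open rim at 125 mm; the bore is open to 82 mm. Grip it by the neck.
- flask2: Amber conical glass flask (3 or 4 alike), 125 mm tall, about 0.25 kg with its heavy grey foot, standing on the bench. Origin: underside centre; z up. Foot 74 mm across up to 12 mm height, narrowing to the neck at 82 mm; straight neck 44 mm outside, 36 mm bore, from 82 mm to the open rim at 125 mm; the bore is open to 82 mm. Grip it by the neck.
- flask3: Amber conical glass flask (3 or 4 alike), 125 mm tall, about 0.25 kg with its heavy grey foot, standing on the bench. Origin: underside centre; z up. Foot 74 mm across up to 12 mm height, narrowing to the neck at 82 mm; straight neck 44 mm outside, 36 mm bore, from 82 mm to the open rim at 125 mm; the bore is open to 82 mm. Grip it by the neck.
- blue0: Blue stopper (four alike), 60 mm tall, 45 g, standing on its narrow end in the bin. Origin: centre of the narrow end's face; z up its axis. Tapered plug 27 mm across at the foot, 33 mm at 38 mm height; above it a round head 41 mm across, from 38 to 60 mm, whose underside rests on the flask rim when fully home (origin then 87 mm above the flask's origin). It does not jam.
- blue1: Blue stopper (four alike), 60 mm tall, 45 g, standing on its narrow end in the bin. Origin: centre of the narrow end's face; z up its axis. Tapered plug 27 mm across at the foot, 33 mm at 38 mm height; above it a round head 41 mm across, from 38 to 60 mm, whose underside rests on the flask rim when fully home (origin then 87 mm above the flask's origin). It does not jam.
- blue2: Blue stopper (four alike), 60 mm tall, 45 g, standing on its narrow end in the bin. Origin: centre of the narrow end's face; z up its axis. Tapered plug 27 mm across at the foot, 33 mm at 38 mm height; above it a round head 41 mm across, from 38 to 60 mm, whose underside rests on the flask rim when fully home (origin then 87 mm above the flask's origin). It does not jam.
- blue3: Blue stopper (four alike), 60 mm tall, 45 g, standing on its narrow end in the bin. Origin: centre of the narrow end's face; z up its axis. Tapered plug 27 mm across at the foot, 33 mm at 38 mm height; above it a round head 41 mm across, from 38 to 60 mm, whose underside rests on the flask rim when fully home (origin then 87 mm above the flask's origin). It does not jam.
- red0: Red stopper, wrong size: same 60 mm height and 41 mm head with a black dot on top, but the plug is 39 to 41 mm across and does not enter the flasks. Stays in the bin. Origin and axes as the blue ones.
- red1: Red stopper, wrong size: same 60 mm height and 41 mm head with a black dot on top, but the plug is 39 to 41 mm across and does not enter the flasks. Stays in the bin. Origin and axes as the blue ones.
- bin: White open plastic bin, fixed, 285 mm (its x) by 200 mm (its y), 35 mm high, walls and floor 5 mm. Origin: centre of its underside. It stands on one side of the bench, left or right. Six stoppers stand in it about 80 mm apart, in mixed places, with a rod, a spatula and a thermometer lying among them.
- rod: Pale glass stirring rod, 8 mm thick, about 180 mm long along its x, lying in the bin; stays there. Origin: underside of its middle.
- spatula: Steel spatula, 5 mm thick, about 185 mm long along its x, lying in the bin; stays there. Origin: underside of its handle's middle.
- thermometer: Yellow cased thermometer, 8 mm thick, about 150 mm long along its x, lying across the +x end of the bin; stays there. Origin: underside of its middle.
- plate: Slim pale stirring plate, fixed, 12 mm thick, from -108 to +207 mm along its x and 215 mm wide (its y), on the other side of the bench from the bin. Origin: underside, midway between the four ringed positions; a control block with the toggle stands at its far (+x) end.
- toggle (a joint): Toggle lever of the stirring plate, rad: starts at 0 to 0.15 (off), turned to its stop at 1.0 it is on. It swings in the plate's y-z plane, its tip going from the plate's +y towards its -y side (at 0.5 it stands upright); light friction (about 0.06 N m), stays where it is left.
- toggle_tip (a point): Centre of the green ball, 26 mm across, on the tip of the toggle. It circles 55 mm from the pivot, which lies 158 mm along the plate's x, y 0, 34 mm above the bench; the block under it is 50 mm along the plate's x, 70 mm along its y and 37 mm high above the bench.
- spot0 (a point): Centre of one blue-ringed flask position (ring 84 mm across) on the stirring plate, on its upper face, 12 mm above the bench. The four are 105 mm apart in a square.
- spot1 (a point): Centre of one blue-ringed flask position (ring 84 mm across) on the stirring plate, on its upper face, 12 mm above the bench. The four are 105 mm apart in a square.
- spot2 (a point): Centre of one blue-ringed flask position (ring 84 mm across) on the stirring plate, on its upper face, 12 mm above the bench. The four are 105 mm apart in a square.
- spot3 (a point): Centre of one blue-ringed flask position (ring 84 mm across) on the stirring plate, on its upper face, 12 mm above the bench. The four are 105 mm apart in a square.
- jar: White plastic jar with a blue lid, 85 mm tall, 68 mm across, on the bench beyond the flasks; a bystander. Origin: centre of its underside.
- reagent: Amber reagent bottle with a blue cap, 130 mm tall, 60 mm across, on the bench beyond the flasks; a bystander. Origin: centre of its underside.
- beaker: Empty clear plastic beaker, 85 mm tall, 66 mm across at the rim, on the bench beyond the flasks; a bystander. Origin: centre of its underside.

How it is judged:
By the outcome, as a careful person would: the job done as asked, in the order asked, and still so for the second after the job is handed in, with the robot touching nothing.
Of flask0, flask1, flask2, flask3 only 3 to 4 are there at a start; the rules pass over those that are not, and their reading is None.
At some moment in a run one of flask0, flask1, flask2, flask3 may be knocked a few centimetres aside while the robot is not near it.
It also fails if it takes over 210 s, if anything falls off the work surface, if the arm or the gripper's body presses on something with over 40 N, if the wrist force passes 120 N, or if a joint passes its speed limit or range.

ROBOT

A 6-joint arm with a two-finger parallel gripper is mounted at the origin on the work surface. World frame = base frame: x ahead of the robot, y to its left, z up, the work surface at z = 0. Lengths are in m, angles in degrees, forces in N, time in s.
With the tool pointing down it reaches from about 0.3 to 0.75 m from the base axis. Payload 8.5 kg.
Tool frame: the origin (TCP) lies midway between the tips of the shut fingers; the grasp point (between the pads) lies 19 mm behind it; z points along the fingers, y is the line along which they close (so a half turn about z gives the same grasp; the last joint's range is limited). The gripper opens to 85 mm and grips with 20 to 120 N. Pads are 22 mm wide; open, the fingers measure 114 mm over their backs; the gripper's body (76 mm by 85 mm) begins 54 mm behind the grasp point. The pads swing forward as they close: fully open they stand 13 mm farther back than shut.
Start: joints at [-79.945, 21.807, 74.336, -0, 83.858, -12.336], TCP at [0.21, -0.509, 0.231] pointing down, gripper open.
Joint ranges: [-178.18, 178.18], [-50.72, 133.34], [12.68, 142.11], [-81.47, 261.47], [9.98, 163.14], [-165.26, 165.26]. Speed limits (degrees/s): [136.94, 136.94, 180, 180, 180, 180].

INTERFACE

Orientations are given as a 3x3 rotation matrix whose columns are the frame's x, y, z axes.
In Python, from rig import observe, optics, order, spotter gives the robot as it stands.
- The arm moves only by the tool move_arm, never from a script. Its argument "series" is text: rows parted by semicolons, each of 5 numbers parted by spaces: the shift along the tool's x, y, z in cm, then the turn about the tool's z in degrees, then the opening, from -1 (shut) to 1 (fully open). A call has 1 to 8 rows; each row is the pose to reach, as a shift and turn from the pose commanded when the call began, along the tool's axes at that moment; what a row does not reach only later rows make up. A row lasts 1/8 s, in which the tool goes at most 62.5 mm and 10.7 degrees, less where a joint would pass 70% of its speed; a pose out of reach is approached as far as the arm can. A call with a gripper value outside its range is refused whole. The fingers move at their own pace and stop on an object; "force" is the grip in N (left out, the last holds). Time passes only in rows, so rows that repeat a pose let the fingers close. It gives the time, the measured TCP pose, the force, the opening and the grip force at its end, in the units of the state.
- observe(): the state, without advancing time (a new reading comes with each control period).
- optics.get_image(name): name is "scene" or "top" or "wrist"; returns a dict with "pixels" (420x560x3 uint8, blue, green, red), "camera_matrix" (3x3 intrinsics, pixels), "rvec" (rotation vector, rad) and "tvec" (3), from world to camera coordinates, as OpenCV has them. Camera axes: x right, y down, z forward; pixel columns grow to the right and rows downward; lengths in m; the calibration is good to about 2 mm. A picture is of the moment at which its call begins. There is no depth.
- order.close_job(): hands the job in; it is judged then, once.
Trained networks look in the newest picture that a camera, given by its name, has taken for a name from the list of things; names that differ only in an ending like _2 or _b are one class to them, and where a whole thing is asked for, a point or a joint stands for the part that bears it (a point fixed in the world has none). Each returns a list of dicts, best first, with "score" (0 to 1); they miss things now and then, are a little off and sometimes report something else, mostly with a low value. They report only what shows in the picture. A call takes as long as a camera call.
- spotter.find_in(thing, camera): "point" ([x, y, z] in m, in world coordinates, good to about 4 mm: the middle of the surface that is visible of it).
- spotter.cut_out(thing, camera): "pixels" (420x560 bool, what is visible of it).
- spotter.mark_of(thing, camera): "point" ([x, y, z] in m, in world coordinates, good to about 4 mm: a listed point, or the origin of a listed thing).
The state is a dict: "time_s": time; "q": joint angles; "qvel": joint speeds; "joint_efforts": joint torques, N m; "position": TCP position; "tool_rot": TCP orientation; "ft_force": force on the tool from outside, world axes, zero at the start; "wrist_torque": the same for the moment, N m; "grip_width": finger opening in m; "gripper_force": force on a finger pad.
Only numpy, scipy, OpenCV 4.12 (cv2) and the standard library are available. Lean on these libraries where they do the work, as an engineer would, in place of code of your own. Each camera call takes 0.05 s, during which the arm holds its last target. There are 200 camera calls.

## Working session

There is one attempt and no reset: what is moved stays moved. The work goes in short steps, Python scripts to look and compute and a tool call to move; the robot and the scene stay as the last step left them, time stands still between calls to the robot, and variables do not carry over. Pictures are saved under pics/ and viewed, at most 14 in all, crops included, and the job is handed in when it is done.

Besides the shell and the picture viewer there is one more tool, called after "Emit:" as name(argument=value, ...), one argument or row to a line, values as JSON. move_arm: Moves the arm, as the interface text tells. Its arguments: {"type":"object","properties":{"series":{"type":"string"},"force":{"type":"number"}},"required":["series"]}

```bash
ls; mkdir -p pics
python3 - <<'E'
from rig import observe, optics, order, spotter
import cv2, numpy as np
s=observe(); print(s['time_s'],s['position'],np.round(s['tool_rot'],3).tolist(),s['grip_width'])
a=optics.get_image('top');b=optics.get_image('scene')
cv2.imwrite('pics/top0.png',a['pixels']);cv2.imwrite('pics/scene0.png',b['pixels'])
for n in ['flask0','blue0','red0','spot0','toggle_tip','plate','bin','jar','reagent','beaker','rod','spatula','thermometer']:
    for c in ['top','scene']:
        print(n,c,[(np.round(d['point'],3).tolist(),round(d['score'],2)) for d in spotter.mark_of(n,c)])
print(observe()['time_s'])
E
```

```text
pics
0.0 [ 0.2094528  -0.50823163  0.23069052] [[0.925, 0.381, -0.0], [0.381, -0.925, 0.002], [0.0, -0.001, -1.0]] 0.08546740904128892
flask0 top [([0.437, -0.056, -0.003], 0.8), ([0.471, 0.053, 0.003], 0.7), ([0.59, -0.062, 0.002], 0.6)]
flask0 scene [([0.433, -0.055, -0.001], 0.96), ([0.592, -0.063, -0.001], 0.94), ([0.471, 0.056, -0.0], 0.74), ([0.377, -0.301, 0.004], 0.65)]
blue0 top [([0.371, -0.298, 0.007], 0.91), ([0.473, -0.218, 0.006], 0.73), ([0.551, -0.229, 0.004], 0.69), ([0.77, 0.131, -0.005], 0.32)]
blue0 scene [([0.466, -0.218, 0.004], 0.78), ([0.378, -0.303, 0.003], 0.7), ([0.55, -0.231, 0.006], 0.6), ([0.387, -0.217, 0.001], 0.59)]
red0 top [([0.542, -0.31, 0.004], 0.96), ([0.463, -0.309, 0.006], 0.75), ([0.547, -0.229, 0.003], 0.73)]
red0 scene [([0.545, -0.314, 0.008], 0.88), ([0.461, -0.311, 0.007], 0.67), ([0.769, 0.13, 0.001], 0.52)]
spot0 top [([0.544, 0.252, 0.011], 0.85), ([0.427, 0.341, 0.015], 0.83), ([0.528, 0.359, 0.014], 0.73), ([0.442, 0.239, 0.012], 0.57)]
spot0 scene [([0.542, 0.248, 0.01], 0.94), ([0.437, 0.237, 0.008], 0.79), ([0.428, 0.344, 0.009],
[... 206 characters left out ...]
002], 0.75)]
bin top [([0.471, -0.263, -0.001], 0.92)]
bin scene [([0.47, -0.264, -0.002], 0.7), ([0.483, -0.275, 0.003], 0.52)]
jar top [([0.74, -0.009, 0.003], 0.66), ([0.461, -0.253, 0.007], 0.4)]
jar scene [([0.741, -0.011, -0.006], 0.96)]
reagent top [([0.774, -0.118, -0.002], 0.73)]
reagent scene [([0.774, -0.12, 0.0], 0.66), ([0.767, 0.129, -0.0], 0.37)]
beaker top [([0.767, 0.13, -0.005], 0.58)]
beaker scene [([0.763, 0.126, -0.001], 0.73)]
rod top [([0.481, -0.277, 0.008], 0.77)]
rod scene [([0.482, -0.275, 0.006], 0.43)]
spatula top [([0.463, -0.255, 0.005], 0.84)]
spatula scene [([0.457, -0.255, 0.007], 0.6)]
thermometer top [([0.59, -0.276, 0.006], 0.54)]
thermometer scene []
1.4
```

View pics/top0.png

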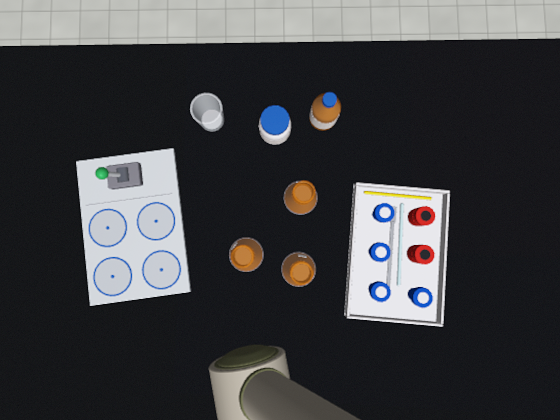

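View pics/scene0.png

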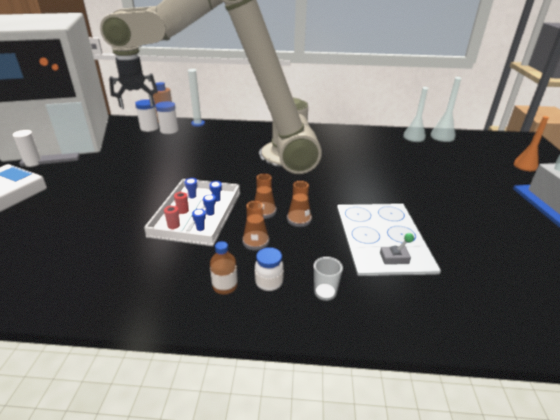

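The top view shows three amber flasks at about (302,197), (246,254) and (299,269). The rings are at (108,227), (156,221), (112,276) and (161,269). Blue stoppers are at (384,212), (380,252), (380,291) and (422,297), and the toggle ball is at (102,173). Next I'll refine these positions with model fits.

```bash
cat > h.py <<'E'
from rig import observe, optics, order, spotter
import cv2, numpy as np
from scipy.optimize import minimize, least_squares
FL=[(0,37),(12,37),(82,22),(125,22)]
ST=[(0,13.5),(38,16.5),(38,20.5),(60,20.5)]
def proj(im,P): return cv2.projectPoints(np.float64(P).reshape(-1,1,3),im['rvec'],im['tvec'],im['camera_matrix'],None)[0].reshape(-1,2)
def toplane(im,px,z):
    R=cv2.Rodrigues(im['rvec'])[0]; c=-R.T@np.ravel(im['tvec'])
    n=cv2.undistortPoints(np.float64(px).reshape(-1,1,2),im['camera_matrix'],None).reshape(-1,2)
    d=np.c_[n,np.ones(len(n))]@R
    return (c+d*((z-c[2])/d[:,2])[:,None])[:,:2]
A=np.linspace(0,2*np.pi,40)
def sil(im,prof,x,y,z0):
    m=np.zeros((840*2,560*4),np.uint8)
    cs=[proj(im,np.c_[x+r/1e3*np.cos(A),y+r/1e3*np.sin(A),np.full(40,z0+z/1e3)]) for z,r in prof]
    for a,b in zip(cs,cs[1:]):
        cv2.fillConvexPoly(m,cv2.convexHull(np.round((np.r_[a,b]+.5)*64).astype(np.int32)),1,shift=4) 
    return cv2.resize(m.astype(np.float32),(560,420),interpolation=cv2.INTER_AREA)
def refine(im,mask,prof,xy,z0):
    f=lambda p:-np.minimum(s:=sil(im,prof,*p,z0),mask).sum()/np.maximum(s,mask).sum()
    r=minimize(f,xy,method='Nelder-Mead',options=dict(initial_simplex=np.array(xy)+np.array([[0,0],[.006,0],[0,.006]]),xatol=2e-4,fatol=1e-4))
    return r.x,-r.fun
def find(name,prof,z0,cams=('top','scene'),near=None):
    for c in cams:
        im=optics.get_image(c)
        for d in spotter.cut_out(name,c):
            mk=d['pixels']
            if mk.sum()<40: continue
            v,u=np.nonzero(mk); g=toplane(im,[[u.mean(),v.mean()]],z0+.055)[0]
            p,q=refine(im,mk.astype(np.float32),prof,g,z0)
            print(name,c,round(d['score'],2),np.round(p,4),'iou',round(q,2))
def go(x,y,z,yaw=0):
    s=observe(); R=s['tool_rot']; d=R.T@(np.array([x,y,z])-s['position'])*100
    cur=np.degrees(np.arctan2(R[1,0],R[0,0]))
    print('to',(x,y,z),'shift',np.round(d,2),'turn',round((cur-yaw+180)%360-180,1),'t',round(s['time_s'],2))
E
python3 - <<'E'
from h import *
find('flask0',FL,0); find('blue0',ST,.005)
im=optics.get_image('top'); hsv=cv2.cvtColor(im['pixels'],cv2.COLOR_BGR2HSV)
m=cv2.inRange(hsv,(95,50,60),(125,255,255)); v,u=np.nonzero(m); k=(u>80)&(u<188)&(v>195)&(v<305)
P=toplane(im,np.c_[u,v][k],.012)
def C(p):
    c,s=np.cos(p[2]),np.sin(p[2]); R=np.array([[c,-s],[s,c]])
    return np.array([[-1,-1],[-1,1],[1,-1],[1,1]])*.0525@R.T+p[:2]
def res(p):
    return np.abs(np.linalg.norm(P[:,None]-C(p),axis=2)-.0415).min(1)
r=least_squares(res,[.485,.298,.12],loss='soft_l1',f_scale=.002,diff_step=1e-4)
print(len(P),'plate',r.x,np.degrees(r.x[2]),'med res',np.median(res(r.x)));print(C(r.x).round(4))
c,s=np.cos(r.x[2]),np.sin(r.x[2]); print('pivot',r.x[:2]+.158*np.array([c,s]))
go(.434,-.055,.2)
E
```

```text
flask0 top 0.8 [ 0.5904 -0.0613] iou 0.96
flask0 top 0.74 [ 0.4357 -0.0532] iou 0.96
flask0 top 0.65 [0.5045 0.3373] iou 0.09
flask0 top 0.61 [0.4689 0.0591] iou 0.94
flask0 scene 0.77 [ 0.5849 -0.0626] iou 0.91
flask0 scene 0.74 [0.4657 0.057 ] iou 0.94
flask0 scene 0.73 [ 0.4311 -0.055 ] iou 0.77
blue0 top 0.84 [ 0.4714 -0.2167] iou 0.82
blue0 top 0.73 [ 0.3783 -0.2997] iou 0.95
blue0 top 0.64 [ 0.5501 -0.2273] iou 0.84
blue0 top 0.59 [ 0.3907 -0.2152] iou 0.85
blue0 scene 0.71 [ 0.3727 -0.3028] iou 0.74
blue0 scene 0.66 [ 0.4699 -0.2197] iou 0.88
blue0 scene 0.59 [ 0.3904 -0.2173] iou 0.75
blue0 scene 0.5 [ 0.5481 -0.2325] iou 0.84
blue0 scene 0.45 [0.494  0.0579] iou 0.33
1010 plate [0.48487504 0.29906389 0.12173121] 6.9746847594238774 med res 0.0017521339573034304
[[0.4391 0.2406]
 [0.4264 0.3448]
 [0.5434 0.2533]
 [0.5306 0.3576]]
pivot [0.64170582 0.31824995]
to (0.434, -0.055, 0.2) shift [ 38.03 -33.38   3.13] turn 22.4 t 1.85
```

Emit:
move_arm(
  series="38 -33.4 3 22.4 1;38 -33.4 3 22.4 1;38 -33.4 3 22.4 1;38 -33.4 3 22.4 1;38 -33.4 3 22.4 1;38 -33.4 3 22.4 1;38 -33.4 3 22.4 1;38 -33.4 3 22.4 1",
  force=40,
)

```text
time_s: 2.85
position: [0.4312, -0.0595, 0.2019]
tool_rot: [[1.0, -0.0, 0.001], [-0.0, -1.0, -0.0], [0.001, 0.0, -1.0]]
ft_force: [1.2, -1.8, 0.4]
grip_width: 0.0855
gripper_force: 0.0
```

Run:
```python
from h import *
go(.434,-.0545,.085); print(observe()['q'])
im=optics.get_image('wrist'); cv2.imwrite('pics/w0.png',im['pixels'])
```

```text
to (0.434, -0.0545, 0.085) shift [ 0.27 -0.5  11.69] turn -0.0 t 2.85
[-2.35142808e+01  1.18583430e+01  9.42502357e+01 -4.65399095e-03
  7.38306041e+01  6.65045785e+01]
```

View pics/w0.png

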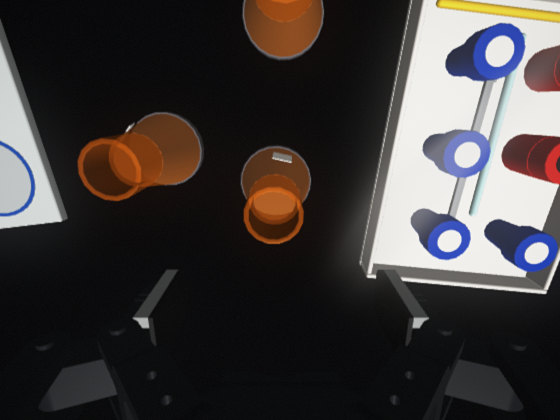

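The wrist view shows flask A with its rim at (273,216) and its foot at (276,180), between the open fingers. I'll refine its position from here.

Run:
```python
from h import *
find('flask0',FL,0,('wrist',)); find('blue0',ST,.005,('wrist',))
go(.434,-.0545,.085)
```

```text
flask0 wrist 0.92 [ 0.5907 -0.0623] iou 0.99
flask0 wrist 0.78 [ 0.4364 -0.0549] iou 0.98
flask0 wrist 0.74 [0.4695 0.0568] iou 0.97
blue0 wrist 0.96 [ 0.4718 -0.2194] iou 0.95
blue0 wrist 0.88 [ 0.3921 -0.2168] iou 0.96
blue0 wrist 0.86 [ 0.5521 -0.2306] iou 0.97
blue0 wrist 0.69 [ 0.3794 -0.3011] iou 0.96
to (0.434, -0.0545, 0.085) shift [ 0.36 -0.71 11.68] turn 0.0 t 3.1
```

Emit:
move_arm(
  series="0.55 -0.7 0 0 1;0.55 -0.7 6 0 1;0.55 -0.7 12.1 0 1;0.55 -0.7 12.1 0 1;0.55 -0.7 12.1 0 1",
)

```text
time_s: 3.72
position: [0.437, -0.0553, 0.0826]
tool_rot: [[1.0, -0.001, 0.002], [-0.001, -1.0, -0.001], [0.002, 0.001, -1.0]]
ft_force: [0.1, -0.4, 0.9]
grip_width: 0.0853
gripper_force: 0.0
```

Emit:
move_arm(
  series="0 0 0 0 -1;0 0 0 0 -1;0 0 0 0 -1;0 0 0 0 -1;0 0 0 0 -1;0 0 0 0 -1;0 0 0 0 -1;0 0 0 0 -1",
)

```text
time_s: 4.72
position: [0.4365, -0.0544, 0.082]
tool_rot: [[1.0, -0.0, 0.002], [-0.0, -1.0, -0.001], [0.002, 0.001, -1.0]]
ft_force: [-1.6, 1.6, 9.6]
grip_width: 0.0434
gripper_force: 39.5
```

Emit:
move_arm(
  series="0 0 -5 0 -1;0 0 -10 0 -1;0 0 -15 0 -1;2 -6 -16 0 -1;3 -12 -16 0 -1;4.5 -18 -16 0 -1;6 -24 -16 0 -1;7.5 -30 -16 0 -1",
)

```text
time_s: 5.72
position: [0.5108, 0.2477, 0.2408]
tool_rot: [[1.0, 0.0, -0.0], [0.0, -1.0, -0.0], [-0.0, 0.0, -1.0]]
ft_force: [1.7, -1.0, -2.4]
grip_width: 0.0435
gripper_force: 42.6
```

Run:
```python
from h import *
go(.5306,.3576,.2); print(observe()['grip_width'])
```

```text
to (0.5306, 0.3576, 0.2) shift [  1.98 -10.99   4.07] turn 0.0 t 5.72
0.04354126390306761
```

Emit:
move_arm(
  series="1.5 -5.5 0 0 -1;2 -11 2 0 -1;2 -11 6 0 -1;2 -11 10 0 -1;2 -11 10 0 -1;2 -11 10 0 -1",
)

```text
time_s: 6.48
position: [0.5317, 0.3558, 0.1426]
tool_rot: [[1.0, -0.0, 0.002], [-0.0, -1.0, 0.001], [0.002, -0.001, -1.0]]
ft_force: [-0.4, 0.1, -2.2]
grip_width: 0.0434
gripper_force: 43.1
```

Run:
```python
from h import *
go(.5306,.3576,.096)
im=optics.get_image('wrist'); cv2.imwrite('pics/w1.png',im['pixels'])
for c in ['wrist','top','scene']:print([(np.round(d['point'],4),d['score']) for d in spotter.mark_of('spot0',c)])
```

```text
to (0.5306, 0.3576, 0.096) shift [-0.12 -0.17  4.66] turn -0.0 t 6.47
[(array([0.5417, 0.2493, 0.0142]), 0.85), (array([0.438 , 0.237 , 0.0082]), 0.72)]
[(array([0.4253, 0.3413, 0.0125]), 0.94), (array([0.5321, 0.3576, 0.015 ]), 0.93), (array([0.5427, 0.2528, 0.0073]), 0.64), (array([0.4414, 0.2377, 0.0129]), 0.63), (array([ 0.4805,  0.2963, -0.004 ]), 0.31), (array([ 0.5901, -0.2742,  0.0015]), 0.26)]
[(array([0.4266, 0.3425, 0.0119]), 0.98), (array([0.439 , 0.2408, 0.0107]), 0.92), (array([0.6383, 0.3477, 0.084 ]), 0.75), (array([0.545 , 0.2526, 0.0122]), 0.7), (array([0.527 , 0.3563, 0.0111]), 0.59)]
```

View pics/w1.png

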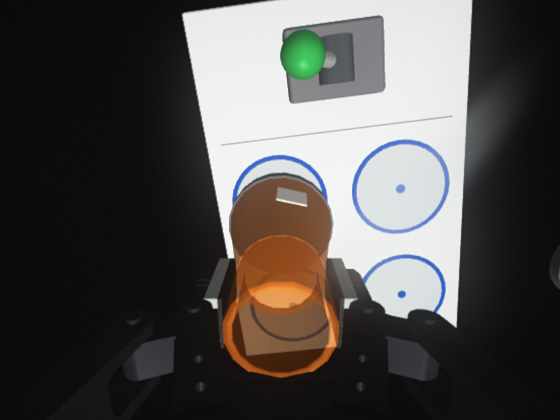

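The wrist view shows the flask upright in the fingers, its far ring just behind it at (280,200). The free rings are centred at (400,188) and (401,294). I'll check the ring fit from this view.

```bash
cat >> h.py <<'E'
def rings(cam,p0=(.4849,.2991,.1217)):
    im=optics.get_image(cam); hsv=cv2.cvtColor(im['pixels'],cv2.COLOR_BGR2HSV)
    m=cv2.inRange(hsv,(95,60,60),(125,255,255)); v,u=np.nonzero(m)
    P=toplane(im,np.c_[u,v],.012)
    def C(p):
        c,s=np.cos(p[2]),np.sin(p[2]); R=np.array([[c,-s],[s,c]])
        return np.array([[-1,-1],[-1,1],[1,-1],[1,1]])*.0525@R.T+p[:2]
    res=lambda p,P:np.abs(np.linalg.norm(P[:,None]-C(p),axis=2)-.0412).min(1)
    P=P[res(p0,P)<.006]
    r=least_squares(res,p0,args=(P,),loss='soft_l1',f_scale=.001,diff_step=1e-4)
    print(cam,len(P),r.x.round(4),np.median(res(r.x,P)).round(4));print(C(r.x).round(4).tolist())
E
python3 - <<'E'
from h import *
rings('wrist');rings('top');rings('scene')
print(toplane(optics.get_image('wrist'),[[400,188],[401,294]],.012))
find('flask0',FL,.06,('wrist',))
go(.5306,.3576,.096)
E
```

```text
wrist 2457 [0.4848 0.2975 0.1244] 0.0011
[[0.4392, 0.2389], [0.4262, 0.3431], [0.5434, 0.2519], [0.5304, 0.3561]]
top 778 [0.485  0.2992 0.123 ] 0.0013
[[0.4393, 0.2407], [0.4264, 0.3449], [0.5435, 0.2535], [0.5307, 0.3578]]
scene 7 [0.4839 0.2963 0.1424] 0.0001
[[0.4394, 0.2369], [0.4245, 0.3409], [0.5434, 0.2518], [0.5284, 0.3558]]
[[0.54411604 0.25190254]
 [0.43959421 0.23920238]]
flask0 wrist 0.75 [0.5328 0.3549] iou 0.94
flask0 wrist 0.5 [0.5005 0.1116] iou 0.89
to (0.5306, 0.3576, 0.096) shift [-0.04 -0.2   4.49] turn -0.0 t 6.97
```

Emit:
move_arm(
  series="-0.1 -0.15 2 0 -1;-0.1 -0.15 3.5 0 -1;-0.1 -0.15 4.2 0 -1;-0.1 -0.15 4.5 0 -1;-0.1 -0.15 4.6 0 -1;-0.1 -0.15 4.6 0 -1",
)

```text
time_s: 7.72
position: [0.5302, 0.3572, 0.0952]
tool_rot: [[1.0, -0.0, 0.001], [-0.0, -1.0, 0.0], [0.001, -0.0, -1.0]]
ft_force: [0.9, 0.2, -3.7]
grip_width: 0.0436
gripper_force: 43.1
```

Emit:
move_arm(
  series="0 0 0.15 0 -1;0 0 0.15 0 -1;0 0 0.15 0 -1",
)

```text
time_s: 8.1
position: [0.5302, 0.3573, 0.0943]
tool_rot: [[1.0, -0.0, 0.001], [-0.0, -1.0, 0.001], [0.001, -0.001, -1.0]]
ft_force: [-2.0, -1.2, 5.7]
grip_width: 0.0433
gripper_force: 43.7
```

Emit:
move_arm(
  series="0 0 0 0 0.3;0 0 0 0 0.6;0 0 0 0 0.8;0 0 0 0 0.8;0 0 -4 0 0.8;0 0 -8 0 1;0 3 -12 0 1;0 6 -12 0 1",
)

```text
time_s: 9.1
position: [0.5309, 0.297, 0.2166]
tool_rot: [[1.0, 0.001, 0.006], [0.001, -1.0, 0.002], [0.006, -0.002, -1.0]]
ft_force: [1.2, 0.5, -1.3]
grip_width: 0.0856
gripper_force: 0.0
```

Run:
```python
from h import *
find('flask0',FL,.012,('wrist',))
find('flask0',FL,0,('top',))
go(.4695,.0575,.2)
```

```text
flask0 wrist 0.72 [0.5296 0.3562] iou 0.97
flask0 wrist 0.7 [0.4734 0.0634] iou 0.95
flask0 wrist 0.6 [0.4901 0.2451] iou 0.12
flask0 top 0.95 [0.4686 0.0591] iou 0.96
flask0 top 0.71 [0.5146 0.3439] iou 0.34
flask0 top 0.56 [ 0.5903 -0.0602] iou 0.96
to (0.4695, 0.0575, 0.2) shift [-6.03 23.96  1.31] turn -0.1 t 9.3
```

Emit:
move_arm(
  series="-1.5 6 1 0 1;-3 12 1 0 1;-4.5 18 1 0 1;-6 24 1 0 1;-6 24 1 0 1;-6 24 1 0 1;-6 24 1 0 1;-6 24 1 0 1",
)

```text
time_s: 10.3
position: [0.4701, 0.0582, 0.2031]
tool_rot: [[1.0, 0.002, -0.0], [0.002, -1.0, 0.0], [-0.0, -0.0, -1.0]]
ft_force: [1.0, 0.4, 0.3]
grip_width: 0.0854
gripper_force: 0.0
```

Run:
```python
from h import *
find('flask0',FL,0,('wrist',))
go(.4695,.0575,.08)
```

```text
flask0 wrist 0.86 [0.4697 0.0573] iou 0.95
flask0 wrist 0.76 [ 0.5909 -0.0618] iou 0.98
flask0 wrist 0.62 [0.528 0.366] iou 0.97
to (0.4695, 0.0575, 0.08) shift [-0.05  0.03 12.31] turn 0.1 t 10.4
```

Emit:
move_arm(
  series="0 0 6 0 1;0 0 12.1 0 1;0 0 12.1 0 1;0 0 12.1 0 1",
)

```text
time_s: 10.9
position: [0.4711, 0.0571, 0.0841]
tool_rot: [[1.0, 0.0, 0.003], [0.0, -1.0, -0.0], [0.003, 0.0, -1.0]]
ft_force: [0.5, 0.3, 0.5]
grip_width: 0.0855
gripper_force: 0.0
```

Emit:
move_arm(
  series="0 0 0 0 -1;0 0 0 0 -1;0 0 0 0 -1;0 0 0 0 -1;0 0 0 0 -1;0 0 0 0 -1;0 0 0 0 -1",
)

```text
time_s: 11.78
position: [0.4706, 0.0573, 0.0836]
tool_rot: [[1.0, -0.0, 0.003], [-0.0, -1.0, 0.0], [0.003, -0.0, -1.0]]
ft_force: [-1.3, 2.2, 9.2]
grip_width: 0.0439
gripper_force: 39.9
```

Run:
```python
from h import *
go(.4263,.344,.2)
```

```text
to (0.4263, 0.344, 0.2) shift [ -4.41 -28.67 -11.65] turn -0.0 t 11.78
```

Emit:
move_arm(
  series="0 0 -5 0 -1;0 0 -10 0 -1;0 0 -15 0 -1;-1 -6 -15 0 -1;-2 -12 -15 0 -1;-3 -18 -15 0 -1;-4 -24 -15 0 -1;-4.3 -28.7 -13 0 -1",
)

```text
time_s: 12.78
position: [0.4265, 0.3466, 0.2135]
tool_rot: [[1.0, 0.001, 0.003], [0.001, -1.0, 0.002], [0.003, -0.002, -1.0]]
ft_force: [0.8, 0.2, -2.7]
grip_width: 0.0435
gripper_force: 42.2
```

Emit:
move_arm(
  series="0 0 4 0 -1;0 0 8 0 -1;0 0 8 0 -1;0 0 8 0 -1;0 0 8 0 -1",
)

```text
time_s: 13.4
position: [0.4278, 0.3444, 0.1341]
tool_rot: [[1.0, -0.0, 0.003], [-0.0, -1.0, 0.001], [0.003, -0.001, -1.0]]
ft_force: [-0.6, 0.7, -2.2]
grip_width: 0.0434
gripper_force: 42.4
```

Run:
```python
from h import *
go(.4273,.344,.095)
```

```text
to (0.4273, 0.344, 0.095) shift [-0.06  0.04  3.91] turn -0.0 t 13.4
```

Emit:
move_arm(
  series="-0.05 0.03 2 0 -1;-0.05 0.03 3 0 -1;-0.05 0.03 3.6 0 -1;-0.05 0.03 3.9 0 -1;-0.05 0.03 3.9 0 -1;-0.05 0.03 3.9 0 -1",
)

```text
time_s: 14.15
position: [0.427, 0.3442, 0.0955]
tool_rot: [[1.0, 0.0, 0.003], [0.0, -1.0, 0.001], [0.003, -0.001, -1.0]]
ft_force: [-5.0, -1.1, 13.9]
grip_width: 0.0433
gripper_force: 43.2
```

Contact. Release and retreat towards the third flask.

Emit:
move_arm(
  series="0 0 0 0 0.3;0 0 0 0 0.6;0 0 0 0 0.8;0 0 0 0 0.8;0 0 -4 0 0.8;0 0 -8 0 1;0 3 -12 0 1;0 6 -12 0 1",
)

```text
time_s: 15.15
position: [0.4274, 0.2836, 0.216]
tool_rot: [[1.0, 0.001, 0.006], [0.001, -1.0, 0.002], [0.006, -0.002, -1.0]]
ft_force: [-0.1, -0.4, -0.7]
grip_width: 0.0858
gripper_force: 0.0
```

Run:
```python
from h import *
find('flask0',FL,.012,('wrist',))
find('flask0',FL,0,('top',))
go(.5905,-.062,.2)
```

```text
flask0 wrist 0.78 [0.4261 0.3438] iou 0.98
flask0 top 0.9 [ 0.5905 -0.0598] iou 0.95
flask0 top 0.88 [0.4468 0.3346] iou 0.48
flask0 top 0.55 [0.5292 0.3635] iou 0.94
to (0.5905, -0.062, 0.2) shift [16.43 34.56  1.31] turn -0.1 t 15.35
```

Emit:
move_arm(
  series="2.5 5.5 1 0 1;5 11 1 0 1;8 16.5 1 0 1;10.5 22 1 0 1;13 27.5 1 0 1;15.5 33 1 0 1;16.4 34.5 1 0 1;16.4 34.5 1 0 1",
)

```text
time_s: 16.35
position: [0.5908, -0.0609, 0.2024]
tool_rot: [[1.0, -0.001, -0.001], [-0.001, -1.0, 0.001], [-0.001, -0.001, -1.0]]
ft_force: [-0.1, 0.9, 0.3]
grip_width: 0.0857
gripper_force: 0.0
```

Run:
```python
from h import *
find('flask0',FL,0,('wrist',))
go(.5905,-.062,.08)
```

```text
flask0 wrist 0.6 [ 0.5913 -0.0623] iou 0.97
flask0 wrist 0.57 [ 0.7803 -0.1164] iou 0.94
to (0.5905, -0.062, 0.08) shift [ 0.05  0.26 12.3 ] turn 0.1 t 16.45
```

Emit:
move_arm(
  series="0.1 0.2 6 0 1;0.1 0.2 12.1 0 1;0.1 0.2 12.1 0 1;0.1 0.2 12.1 0 1",
)

```text
time_s: 16.95
position: [0.5926, -0.0626, 0.0848]
tool_rot: [[1.0, 0.001, 0.003], [0.001, -1.0, -0.001], [0.003, 0.001, -1.0]]
ft_force: [0.3, -0.2, -0.2]
grip_width: 0.0852
gripper_force: 0.0
```

Emit:
move_arm(
  series="0 0 0 0 -1;0 0 0 0 -1;0 0 0 0 -1;0 0 0 0 -1;0 0 0 0 -1;0 0 0 0 -1;0 0 0 0 -1",
)

```text
time_s: 17.82
position: [0.592, -0.0629, 0.0836]
tool_rot: [[1.0, -0.0, 0.002], [-0.0, -1.0, 0.0], [0.002, -0.0, -1.0]]
ft_force: [-0.3, 2.4, 5.9]
grip_width: 0.0426
gripper_force: 39.9
```

Run:
```python
from h import *
go(.4393,.2398,.2)
```

```text
to (0.4393, 0.2398, 0.2) shift [-15.24 -30.27 -11.67] turn -0.0 t 17.82
```

Emit:
move_arm(
  series="0 0 -5 0 -1;0 0 -10 0 -1;0 0 -15 0 -1;-3 -5.5 -15 0 -1;-6 -11 -15 0 -1;-9 -16.5 -15 0 -1;-12 -22 -15 0 -1;-14 -27.5 -15 0 -1",
)

```text
time_s: 18.82
position: [0.4499, 0.2133, 0.2325]
tool_rot: [[1.0, -0.001, -0.0], [-0.001, -1.0, -0.0], [-0.0, 0.0, -1.0]]
ft_force: [1.5, -0.4, -3.1]
grip_width: 0.0425
gripper_force: 41.3
```

Run:
```python
from h import *
go(.44,.2398,.13)
```

```text
to (0.44, 0.2398, 0.13) shift [-0.99 -2.65 10.25] turn -0.0 t 18.82
```

Emit:
move_arm(
  series="-1 -2.7 0 0 -1;-1 -2.7 3 0 -1;-1 -2.7 7 0 -1;-1 -2.7 10 0 -1;-1 -2.7 10 0 -1;-1 -2.7 10 0 -1;-1 -2.7 10 0 -1",
)

```text
time_s: 19.7
position: [0.4421, 0.239, 0.1336]
tool_rot: [[1.0, -0.0, 0.002], [-0.0, -1.0, 0.001], [0.002, -0.001, -1.0]]
ft_force: [-0.7, -0.2, -3.1]
grip_width: 0.0424
gripper_force: 42.0
```

Run:
```python
from h import *
go(.44,.2398,.095)
```

```text
to (0.44, 0.2398, 0.095) shift [-0.22 -0.08  3.86] turn -0.0 t 19.7
```

Emit:
move_arm(
  series="-0.2 -0.1 2 0 -1;-0.2 -0.1 3 0 -1;-0.2 -0.1 3.6 0 -1;-0.2 -0.1 3.9 0 -1;-0.2 -0.1 3.9 0 -1;-0.2 -0.1 3.9 0 -1",
)

```text
time_s: 20.45
position: [0.4406, 0.2401, 0.0953]
tool_rot: [[1.0, 0.0, 0.004], [0.0, -1.0, 0.001], [0.004, -0.001, -1.0]]
ft_force: [-2.0, -0.5, 12.9]
grip_width: 0.0425
gripper_force: 42.6
```

Emit:
move_arm(
  series="0 0 0 0 0.3;0 0 0 0 0.6;0 0 0 0 0.8;0 0 0 0 0.8;0 0 -4 0 0.8;0 0 -8 0 0.8;0 3 -12 0 0.8;0 6 -12 0 0.4",
)

```text
time_s: 21.45
position: [0.4405, 0.1795, 0.2159]
tool_rot: [[1.0, 0.001, 0.006], [0.001, -1.0, 0.001], [0.006, -0.001, -1.0]]
ft_force: [-0.6, 0.0, -1.1]
grip_width: 0.0611
gripper_force: 0.0
```

Run:
```python
from h import *
find('flask0',FL,.012,('wrist','top'))
find('blue0',ST,.005,('top',))
go(.5515,-.2305,.17)
```

```text
flask0 wrist 0.72 [0.4258 0.3435] iou 0.96
flask0 wrist 0.59 [0.5294 0.3576] iou 0.98
flask0 wrist 0.58 [0.4401 0.2392] iou 0.97
flask0 top 0.68 [0.5284 0.3576] iou 0.95
flask0 top 0.64 [0.4687 0.1863] iou 0.13
flask0 top 0.49 [ 0.4014 -0.1945] iou 0.3
blue0 top 0.92 [ 0.5522 -0.229 ] iou 0.87
blue0 top 0.88 [ 0.3911 -0.2153] iou 0.95
blue0 top 0.66 [ 0.4703 -0.2181] iou 0.87
to (0.5515, -0.2305, 0.17) shift [11.21 41.09  4.28] turn 0.0 t 21.75
```

Emit:
move_arm(
  series="1.5 6 1 0 0.4;3 12 1 0 0.4;5 18 1 0 0.4;6.5 24 1 0 0.4;8 30 1 0 0.4;10 36 1 0 0.4;11.2 41.1 2 0 0.4;11.2 41.1 4 0 0.4",
)

```text
time_s: 22.75
position: [0.5524, -0.2341, 0.172]
tool_rot: [[1.0, -0.003, 0.001], [-0.003, -1.0, -0.001], [0.001, 0.001, -1.0]]
ft_force: [0.5, 1.3, -0.9]
grip_width: 0.0598
gripper_force: 0.0
```

Run:
```python
from h import *
find('blue0',ST,.005,('wrist',))
go(.5521,-.2306,.034)
im=optics.get_image('wrist'); cv2.imwrite('pics/w2.png',im['pixels'])
```

```text
blue0 wrist 0.77 [ 0.3947 -0.2954] iou 0.52
blue0 wrist 0.74 [ 0.472  -0.2203] iou 0.92
blue0 wrist 0.64 [ 0.5523 -0.2315] iou 0.96
to (0.5521, -0.2306, 0.034) shift [ 0.17  0.04 13.64] turn -0.0 t 22.85
```

View pics/w2.png

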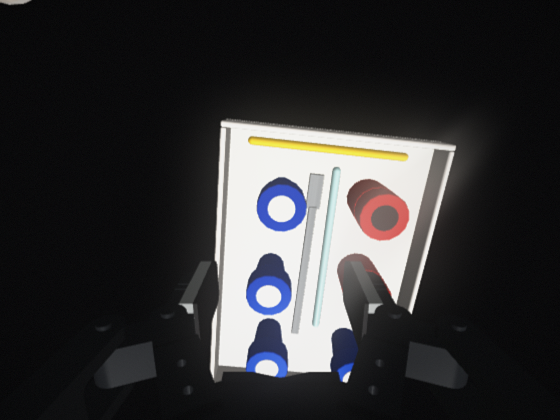

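The wrist view shows the target blue stopper at (281,207), clear of the red one at (383,215), with the spatula and rod lying on the bin floor between them. Descending.

Emit:
move_arm(
  series="0 0.1 6 0 0.4;0 0.1 11 0 0.4;0 0.1 13.5 0 0.4;0 0.1 13.5 0 0.4;0 0.1 13.5 0 0.4",
)

```text
time_s: 23.52
position: [0.5525, -0.2322, 0.0401]
tool_rot: [[1.0, 0.001, 0.002], [0.001, -1.0, -0.002], [0.002, 0.002, -1.0]]
ft_force: [0.6, 0.5, 0.3]
grip_width: 0.0599
gripper_force: 0.0
```

Emit:
move_arm(
  series="0 0 0 0 -1;0 0 0 0 -1;0 0 0 0 -1;0 0 0 0 -1;0 0 0 0 -1;0 0 0 0 -1",
  force=30,
)

```text
time_s: 24.28
position: [0.5522, -0.2324, 0.04]
tool_rot: [[1.0, -0.0, 0.003], [-0.0, -1.0, -0.001], [0.003, 0.001, -1.0]]
ft_force: [0.8, 1.9, 5.4]
grip_width: 0.0404
gripper_force: 29.6
```

Run:
```python
from h import *
go(.4398,.2395,.24)
```

```text
to (0.4398, 0.2395, 0.24) shift [-11.19 -47.16 -20.09] turn -0.0 t 24.27
```

Emit:
move_arm(
  series="0 0 0 0 0.4;0 0 0 0 0.4;0 0 0.6 0 0.4;0 0 0.6 0 0.4;0 0 0.6 0 -1;0 0 0.6 0 -1;0 0 0.6 0 -1;0 0 0.6 0 -1",
)

```text
time_s: 25.28
position: [0.5515, -0.2322, 0.0323]
tool_rot: [[1.0, -0.0, 0.0], [-0.0, -1.0, -0.0], [0.0, 0.0, -1.0]]
ft_force: [0.3, 0.3, -0.5]
grip_width: 0.04
gripper_force: 30.2
```

Emit:
move_arm(
  series="0 0 0 0 -1;0 0 -5 0 -1;0 0 -10 0 -1;0 0 -15 0 -1;0 0 -18 0 -1;-1 -6 -20 0 -1;-2.5 -12 -20 0 -1;-4 -18 -20 0 -1",
)

```text
time_s: 26.28
position: [0.5107, -0.0507, 0.2324]
tool_rot: [[1.0, -0.001, 0.0], [-0.001, -1.0, -0.0], [0.0, 0.0, -1.0]]
ft_force: [0.9, 0.2, -0.1]
grip_width: 0.0398
gripper_force: 30.7
```

Run:
```python
from h import *
find('flask0',FL,.012,('top','scene'))
go(.44,.2395,.24); im=optics.get_image('wrist'); cv2.imwrite('pics/w3.png',im['pixels'])
```

```text
flask0 top 0.91 [0.4249 0.346 ] iou 0.96
flask0 top 0.85 [0.5286 0.3585] iou 0.96
flask0 top 0.63 [0.4388 0.2419] iou 0.96
flask0 scene 0.73 [0.5257 0.3578] iou 0.85
flask0 scene 0.59 [0.4212 0.3452] iou 0.8
to (0.44, 0.2395, 0.24) shift [ -7.08 -29.12  -0.76] turn 0.1 t 26.48
```

View pics/w3.png

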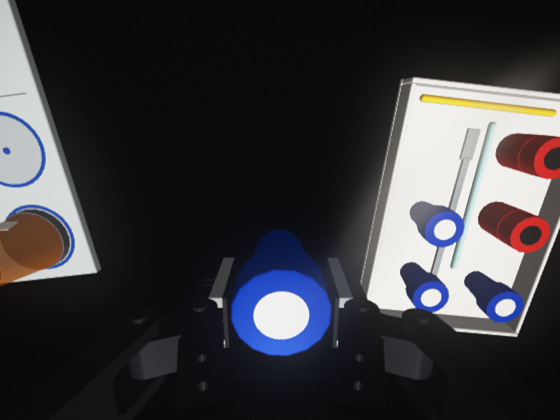

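The stopper is held upright in the fingers, head at (281,312), and the bin contents are undisturbed.

Emit:
move_arm(
  series="-1.5 -6 0 0 -1;-3 -12 0 0 -1;-4.5 -18 0 0 -1;-6 -24 0 0 -1;-7.1 -29.1 0 0 -1;-7.1 -29.1 0 0 -1;-7.1 -29.1 4 0 -1;-7.1 -29.1 4 0 -1",
)

```text
time_s: 27.52
position: [0.4403, 0.2371, 0.1903]
tool_rot: [[1.0, -0.002, -0.005], [-0.002, -1.0, -0.002], [-0.005, 0.002, -1.0]]
ft_force: [0.2, -0.1, 0.9]
grip_width: 0.0401
gripper_force: 30.8
```

Run:
```python
from h import *
find('flask0',FL,.012,('wrist',))
go(.4395,.2395,.133)
```

```text
flask0 wrist 0.88 [0.4259 0.3436] iou 0.98
flask0 wrist 0.69 [0.4406 0.2396] iou 0.79
flask0 wrist 0.63 [0.5293 0.356 ] iou 0.98
to (0.4395, 0.2395, 0.133) shift [-0.21 -0.18  6.  ] turn -0.1 t 27.62
```

Emit:
move_arm(
  series="-0.2 -0.2 0 0 -1;-0.2 -0.2 1 0 -1;-0.2 -0.2 2.5 0 -1;-0.2 -0.2 4 0 -1;-0.2 -0.2 5.5 0 -1;-0.2 -0.2 6 0 -1;-0.2 -0.2 6 0 -1;-0.2 -0.2 6 0 -1",
)

```text
time_s: 28.62
position: [0.4392, 0.2408, 0.1352]
tool_rot: [[1.0, 0.0, 0.004], [0.0, -1.0, 0.001], [0.004, -0.001, -1.0]]
ft_force: [-6.7, -2.7, 27.6]
grip_width: 0.0398
gripper_force: 46.3
```

Emit:
move_arm(
  series="0 0 -0.4 0 -1;0 0 -0.4 0 -1;0 0 -0.4 0 0;0 0 -0.4 0 0.4;0 0 -0.4 0 0.4;0 0 -0.4 0 0.4;0 0 -2 0 0.4;0 0 -6 0 0.4",
)

```text
time_s: 29.62
position: [0.4378, 0.2404, 0.1916]
tool_rot: [[1.0, -0.0, -0.004], [-0.0, -1.0, -0.001], [-0.004, 0.001, -1.0]]
ft_force: [0.7, -0.3, 0.0]
grip_width: 0.0598
gripper_force: 0.0
```

Run:
```python
from h import *
im=optics.get_image('wrist'); cv2.imwrite('pics/w4.png',im['pixels'])
find('blue0',ST,.099,('wrist',));find('flask0',FL,.012,('wrist',))
go(.4395,.2395,.133)
```

```text
blue0 wrist 0.81 [0.4396 0.2404] iou 0.92
blue0 wrist 0.69 [0.4736 0.2398] iou 0.78
flask0 wrist 0.64 [0.5294 0.3559] iou 0.98
flask0 wrist 0.63 [0.4261 0.3436] iou 0.95
flask0 wrist 0.6 [0.4414 0.2397] iou 0.55
to (0.4395, 0.2395, 0.133) shift [0.14 0.11 5.86] turn -0.0 t 29.88
```

View pics/w4.png

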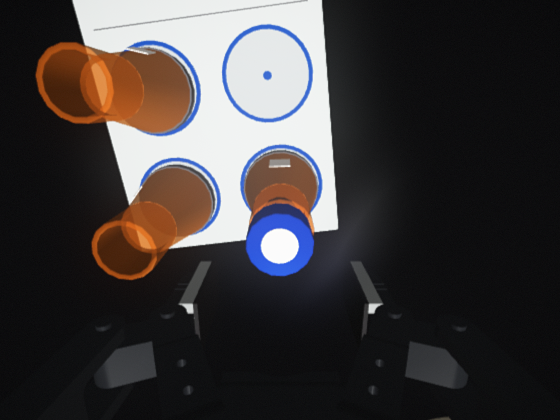

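The stopper's head at (280,246) sits centred on the flask neck. I'll close the fingers and press lightly to confirm it's home.

Emit:
move_arm(
  series="0.1 0 0 0 -1;0.1 0 0 0 -1;0.1 0 0 0 -1;0.1 0 0 0 -1;0.1 0 1.5 0 -1;0.1 0 2.5 0 -1;0.1 0 3.2 0 -1;0.1 0 3.2 0 -1",
)

```text
time_s: 30.88
position: [0.4395, 0.2407, 0.1599]
tool_rot: [[1.0, -0.0, -0.001], [-0.0, -1.0, -0.0], [-0.001, 0.0, -1.0]]
ft_force: [-0.2, -0.2, 0.5]
grip_width: -0.0003
gripper_force: 0.0
```

Emit:
move_arm(
  series="0 0 0.2 0 -1;0 0 0.3 0 -1;0 0 0.3 0 -1;0 0 0.3 0 -1",
)

```text
time_s: 31.38
position: [0.4401, 0.2408, 0.1589]
tool_rot: [[1.0, -0.0, 0.003], [-0.0, -1.0, 0.001], [0.003, -0.001, -1.0]]
ft_force: [-2.8, -2.9, 10.7]
grip_width: 0.0001
gripper_force: 5.5
```

Contact came at 0.159 m, so it's fully home. Next stopper.

Emit:
move_arm(
  series="0 0 -5 0 0.4;0.4 6 -6 0 0.4;0.8 12 -6 0 0.4;1.2 18 -6 0 0.4;1.6 24 -6 0 0.4;2 30 -6 0 0.4;2.6 36 -6 0 0.4;3.2 42 -5 0 0.4",
)

```text
time_s: 32.38
position: [0.4717, -0.1816, 0.2081]
tool_rot: [[1.0, -0.0, 0.002], [-0.0, -1.0, -0.001], [0.002, 0.001, -1.0]]
ft_force: [1.6, 0.3, 0.3]
grip_width: 0.0597
gripper_force: 0.0
```

Run:
```python
from h import *
find('blue0',ST,.005,('wrist',))
go(.472,-.2195,.034)
```

```text
blue0 wrist 0.94 [ 0.3796 -0.3014] iou 0.8
blue0 wrist 0.87 [ 0.4717 -0.2199] iou 0.95
blue0 wrist 0.78 [ 0.3923 -0.2171] iou 0.96
to (0.472, -0.2195, 0.034) shift [ 0.09  3.52 17.23] turn -0.3 t 32.48
```

Emit:
move_arm(
  series="0.05 3.5 2 0 0.4;0.05 3.5 8 0 0.4;0.05 3.5 14 0 0.4;0.05 3.5 17.4 0 0.4;0.05 3.5 17.4 0 0.4;0.05 3.5 17.4 0 0.4",
)

```text
time_s: 33.22
position: [0.4728, -0.2146, 0.0348]
tool_rot: [[1.0, 0.0, 0.002], [0.0, -1.0, -0.002], [0.002, 0.002, -1.0]]
ft_force: [-0.4, 0.1, -0.5]
grip_width: 0.0595
gripper_force: 0.0
```

Run:
```python
from h import *
go(.472,-.2195,.033)
```

```text
to (0.472, -0.2195, 0.033) shift [-0.08  0.49  0.18] turn 0.0 t 33.23
```

Emit:
move_arm(
  series="-0.1 0.5 0.2 0 0.4;-0.1 0.5 0.2 0 0.4;-0.1 0.5 0.2 0 -1;-0.1 0.5 0.2 0 -1;-0.1 0.5 0.2 0 -1;-0.1 0.5 0.2 0 -1;-0.1 0.5 0.2 0 -1;-0.1 0.5 0.2 0 -1",
)

```text
time_s: 34.22
position: [0.4712, -0.2195, 0.0318]
tool_rot: [[1.0, -0.0, 0.001], [-0.0, -1.0, -0.001], [0.001, 0.001, -1.0]]
ft_force: [-1.3, -1.3, 5.2]
grip_width: 0.0398
gripper_force: 30.1
```

Run:
```python
from h import *
go(.426,.3438,.24)
```

```text
to (0.426, 0.3438, 0.24) shift [ -4.51 -56.31 -20.86] turn -0.0 t 34.23
```

Emit:
move_arm(
  series="0 0 -5 0 -1;0 0 -10 0 -1;0 0 -15 0 -1;0 0 -20.8 0 -1;-0.5 -6 -20.8 0 -1;-1 -12 -20.8 0 -1;-1.5 -18 -20.8 0 -1;-2 -24 -20.8 0 -1",
)

```text
time_s: 35.22
position: [0.4504, 0.0225, 0.2392]
tool_rot: [[1.0, -0.001, 0.0], [-0.001, -1.0, 0.0], [0.0, -0.0, -1.0]]
ft_force: [1.5, 0.4, -0.4]
grip_width: 0.0397
gripper_force: 30.7
```

Emit:
move_arm(
  series="-0.5 -6 0 0 -1;-1 -12 0 0 -1;-1.5 -18 0 0 -1;-2 -24 0 0 -1;-2.5 -32.3 0 0 -1;-2.5 -32.3 0 0 -1;-2.5 -32.3 4 0 -1;-2.5 -32.3 4 0 -1",
)

```text
time_s: 36.22
position: [0.4249, 0.3428, 0.1971]
tool_rot: [[1.0, -0.0, -0.005], [-0.0, -1.0, -0.003], [-0.005, 0.003, -1.0]]
ft_force: [-0.3, 0.1, 1.0]
grip_width: 0.0401
gripper_force: 30.7
```

Run:
```python
from h import *
find('flask0',FL,.012,('wrist',))
go(.4255,.3437,.137); print(observe()['grip_width'])
```

```text
flask0 wrist 0.92 [0.4269 0.3441] iou 0.82
flask0 wrist 0.82 [0.4411 0.2416] iou 0.63
flask0 wrist 0.75 [0.529  0.3565] iou 0.97
to (0.4255, 0.3437, 0.137) shift [-0.1  -0.04  6.32] turn -0.1 t 36.33
0.040028140213647534
```

Emit:
move_arm(
  series="-0.1 0 0 0 -1;-0.1 0 1.5 0 -1;-0.1 0 3 0 -1;-0.1 0 4.5 0 -1;-0.1 0 5.5 0 -1;-0.1 0 6 0 -1;-0.1 0 6 0 -1",
)

```text
time_s: 37.2
position: [0.4252, 0.3437, 0.1395]
tool_rot: [[1.0, -0.0, 0.0], [-0.0, -1.0, 0.0], [0.0, -0.0, -1.0]]
ft_force: [0.2, -0.2, 0.3]
grip_width: 0.04
gripper_force: 30.7
```

Emit:
move_arm(
  series="0 0 0 0 0;0 0 0 0 0.4;0 0 0 0 0.4;0 0 0 0 0.4;0 0 -3 0 0.4;0 0 -5 0 0.4;0 0 -5 0 -1;0 0 -5 0 -1",
)

```text
time_s: 38.2
position: [0.4247, 0.3435, 0.1883]
tool_rot: [[1.0, -0.0, -0.001], [-0.0, -1.0, -0.001], [-0.001, 0.001, -1.0]]
ft_force: [-0.8, 0.6, -1.3]
grip_width: 0.0239
gripper_force: 0.0
```

Emit:
move_arm(
  series="0 0 0 0 -1;0 0 0 0 -1;0 0 0 0 -1;0 0 1.5 0 -1;0 0 2.5 0 -1;0 0 3 0 -1;0 0 3.2 0 -1;0 0 3.2 0 -1",
)

```text
time_s: 39.2
position: [0.4254, 0.344, 0.159]
tool_rot: [[1.0, 0.0, 0.002], [-0.0, -1.0, 0.001], [0.002, -0.001, -1.0]]
ft_force: [-2.6, -2.0, 11.0]
grip_width: 0.0001
gripper_force: 5.7
```

Home again. Third stopper at (0.392,-0.217).

Emit:
move_arm(
  series="0 0 -5 0 0.4;0 6 -6 0 0.4;0 12 -6 0 0.4;-0.5 18 -6 0 0.4;-1 24 -6 0 0.4;-1.5 30 -6 0 0.4;-2 36 -6 0 0.4;-2.5 42 -5 0 0.4",
)

```text
time_s: 40.2
position: [0.4, -0.0784, 0.208]
tool_rot: [[1.0, -0.0, 0.003], [-0.0, -1.0, -0.001], [0.003, 0.001, -1.0]]
ft_force: [1.9, -0.4, -0.4]
grip_width: 0.0599
gripper_force: 0.0
```

Run:
```python
from h import *
find('blue0',ST,.005,('wrist',));find('flask0',FL,.012,('top',))
go(.392,-.217,.13);print(observe()['q'])
```

```text
blue0 wrist 0.76 [ 0.3793 -0.3014] iou 0.95
blue0 wrist 0.74 [ 0.392  -0.2168] iou 0.93
blue0 wrist 0.59 [ 0.466 -0.304] iou 0.91
flask0 top 0.94 [0.4242 0.3454] iou 0.67
flask0 top 0.78 [0.529  0.3589] iou 0.97
flask0 top 0.63 [0.4383 0.241 ] iou 0.64
flask0 top 0.37 [ 0.7455 -0.0072] iou 0.85
to (0.392, -0.217, 0.13) shift [-0.75 14.    7.73] turn -0.2 t 40.4
[-2.76895705e+01  8.71986392e+00  9.73713623e+01  1.43784686e-02
  7.39158647e+01  6.24791331e+01]
```

Emit:
move_arm(
  series="-0.4 6 0 0 0.4;-0.8 12 2 0 0.4;-0.8 14 6 0 0.4;-0.8 14 10 0 0.4;-0.8 14 10 0 0.4;-0.8 14 10 0 0.4",
)

```text
time_s: 41.15
position: [0.393, -0.2159, 0.1087]
tool_rot: [[1.0, 0.002, 0.002], [0.002, -1.0, -0.001], [0.002, 0.001, -1.0]]
ft_force: [0.6, 0.7, -1.2]
grip_width: 0.0596
gripper_force: 0.0
```

Run:
```python
from h import *
go(.392,-.217,.033)
```

```text
to (0.392, -0.217, 0.033) shift [-0.11  0.1   7.57] turn 0.1 t 41.15
```

Emit:
move_arm(
  series="-0.1 0.1 4 0 0.4;-0.1 0.1 7.7 0 0.4;-0.1 0.1 7.7 0 0.4;-0.1 0.1 7.7 0 0.4",
)

```text
time_s: 41.65
position: [0.392, -0.2178, 0.0321]
tool_rot: [[1.0, 0.001, 0.002], [0.001, -1.0, -0.002], [0.002, 0.002, -1.0]]
ft_force: [-0.8, -0.0, -0.3]
grip_width: 0.0595
gripper_force: 0.0
```

Emit:
move_arm(
  series="0 0 0 0 -1;0 0 0 0 -1;0 0 0 0 -1;0 0 0 0 -1;0 0 0 0 -1;0 0 0 0 -1",
)

```text
time_s: 42.4
position: [0.3918, -0.2178, 0.0319]
tool_rot: [[1.0, -0.0, 0.003], [-0.0, -1.0, -0.002], [0.003, 0.002, -1.0]]
ft_force: [0.2, 2.4, 10.1]
grip_width: 0.0405
gripper_force: 29.0
```

Run:
```python
from h import *
go(.5293,.3565,.24)
```

```text
to (0.5293, 0.3565, 0.24) shift [ 13.8  -57.39 -20.9 ] turn -0.0 t 42.4
```

Emit:
move_arm(
  series="0 0 -5 0 -1;0 0 -10 0 -1;0 0 -15 0 -1;0 0 -20.8 0 -1;1.5 -6 -20.8 0 -1;3 -12 -20.8 0 -1;4.5 -18 -20.8 0 -1;6 -24 -20.8 0 -1",
)

```text
time_s: 43.4
position: [0.451, 0.0247, 0.2394]
tool_rot: [[1.0, -0.0, 0.002], [-0.0, -1.0, -0.0], [0.002, 0.0, -1.0]]
ft_force: [0.9, -0.7, -0.7]
grip_width: 0.0401
gripper_force: 30.7
```

Emit:
move_arm(
  series="1.5 -6 0 0 -1;3 -12 0 0 -1;4.5 -18 0 0 -1;6 -24 0 0 -1;7 -29.5 0 0 -1;7.8 -33.4 0 0 -1;7.8 -33.4 4 0 -1;7.8 -33.4 4 0 -1",
)

```text
time_s: 44.4
position: [0.5277, 0.3564, 0.1963]
tool_rot: [[1.0, 0.0, -0.005], [0.0, -1.0, -0.002], [-0.005, 0.002, -1.0]]
ft_force: [-0.4, -0.6, -1.0]
grip_width: 0.0401
gripper_force: 30.7
```

Run:
```python
from h import *
find('flask0',FL,.012,('wrist',))
go(.5292,.3567,.139); print(observe()['grip_width'])
```

```text
flask0 wrist 0.97 [0.4435 0.2423] iou 0.62
flask0 wrist 0.92 [0.5303 0.3566] iou 0.84
flask0 wrist 0.63 [0.5193 0.3384] iou 0.02
to (0.5292, 0.3567, 0.139) shift [-0.01 -0.02  6.09] turn -0.0 t 44.5
0.039992810860636774
```

Emit:
move_arm(
  series="0 0 0 0 -1;0 0 1.5 0 -1;0 0 3 0 -1;0 0 4.5 0 -1;0 0 5.5 0 -1;0 0 6 0 -1;0 0 6 0 -1",
)

```text
time_s: 45.38
position: [0.529, 0.3567, 0.1381]
tool_rot: [[1.0, -0.0, -0.0], [-0.0, -1.0, -0.0], [-0.0, 0.0, -1.0]]
ft_force: [0.6, -0.5, -0.4]
grip_width: 0.0404
gripper_force: 30.7
```

Emit:
move_arm(
  series="0 0 0 0 0;0 0 0 0 0.4;0 0 0 0 0.4;0 0 0 0 0.4;0 0 -3 0 0.4;0 0 -5 0 0.4;0 0 -5 0 -1;0 0 -5 0 -1",
)

```text
time_s: 46.38
position: [0.5287, 0.3565, 0.1872]
tool_rot: [[1.0, -0.0, -0.001], [-0.0, -1.0, -0.001], [-0.001, 0.001, -1.0]]
ft_force: [-0.1, 0.2, -0.5]
grip_width: 0.024
gripper_force: 0.0
```

Emit:
move_arm(
  series="0 0 0 0 -1;0 0 0 0 -1;0 0 0 0 -1;0 0 1.5 0 -1;0 0 2.5 0 -1;0 0 2.8 0 -1;0 0 3.1 0 -1;0 0 3.1 0 -1",
)

```text
time_s: 47.38
position: [0.5294, 0.3568, 0.1591]
tool_rot: [[1.0, -0.0, 0.002], [-0.0, -1.0, 0.001], [0.002, -0.001, -1.0]]
ft_force: [-2.8, -1.5, 10.2]
grip_width: -0.0001
gripper_force: 4.9
```

Third stopper is home too. I'll lift clear, check everything and measure the toggle.

Emit:
move_arm(
  series="0 0 -4 0 -1;1 0 -7 0 -1;2 0 -7 0 -1;2 0 -7 0 -1",
)

```text
time_s: 47.88
position: [0.5493, 0.3564, 0.226]
tool_rot: [[1.0, -0.001, -0.001], [-0.001, -1.0, -0.001], [-0.001, 0.001, -1.0]]
ft_force: [0.1, -0.1, -1.1]
grip_width: -0.0002
gripper_force: 0.0
```

Run:
```python
from h import *
im=optics.get_image('wrist'); cv2.imwrite('pics/w5.png',im['pixels'])
for c in ['wrist','top','scene']:print(c,[(np.round(d['point'],4),round(d['score'],2)) for d in spotter.mark_of('toggle_tip',c)])
hsv=cv2.cvtColor(im['pixels'],cv2.COLOR_BGR2HSV); m=cv2.inRange(hsv,(45,90,40),(80,255,255)); v,u=np.nonzero(m); print(u.mean(),v.mean(),len(u),toplane(im,[[u.mean(),v.mean()]],.082))
find('blue0',ST,.099,('wrist',));find('flask0',FL,.012,('wrist','top'))
go(.632,.387,.16)
```

```text
wrist [(array([0.6352, 0.3443, 0.0809]), 0.6)]
top [(array([0.6412, 0.3443, 0.0787]), 0.69)]
scene [(array([0.6349, 0.3465, 0.0836]), 0.66), (array([ 0.4811, -0.2753,  0.0055]), 0.57)]
296.3497409326425 92.73186528497409 772 [[0.63967656 0.34237546]]
blue0 wrist 0.96 [0.5299 0.3564] iou 0.68
blue0 wrist 0.85 [0.385  0.3555] iou 0.11
blue0 wrist 0.57 [0.4414 0.2417] iou 0.21
flask0 wrist 0.88 [0.442  0.2406] iou 0.7
flask0 wrist 0.65 [0.5305 0.3565] iou 0.6
flask0 wrist 0.57 [0.4996 0.3367] iou 0.05
flask0 wrist 0.4 [0.6541 0.284 ] iou 0.18
flask0 top 0.83 [0.4392 0.2402] iou 0.66
flask0 top 0.78 [0.5291 0.3574] iou 0.66
flask0 top 0.77 [0.4253 0.347 ] iou 0.69
to (0.632, 0.387, 0.16) shift [ 8.31 -3.03  6.72] turn -0.0 t 48.38
```

View pics/w5.png

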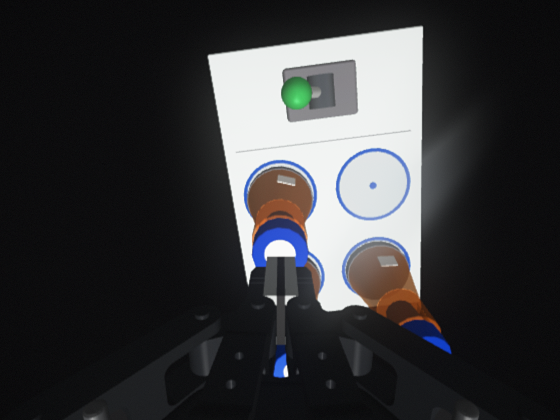

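All three flasks are in their rings and stoppered. The toggle ball is at (296,93), leaning to plate +y. I'll move beside it on the +y side, up high first.

Emit:
move_arm(
  series="5 -3 0 0 -1;8.5 -3 0 0 -1;8.5 -3 3 0 -1;8.5 -3 6.7 0 -1;8.5 -3 6.7 0 -1;8.5 -3 6.7 0 -1",
)

```text
time_s: 49.12
position: [0.6345, 0.3869, 0.1622]
tool_rot: [[1.0, -0.0, 0.002], [-0.0, -1.0, 0.001], [0.002, -0.001, -1.0]]
ft_force: [0.1, -0.2, 0.5]
grip_width: -0.0003
gripper_force: 0.0
```

Run:
```python
from h import *
s=observe();print(s['tool_rot'].round(3).tolist() if hasattr(s['tool_rot'],'round') else s['tool_rot'],s['position'],s['q']);go(.634,.387,.075)
```

```text
[[1.0, -0.0, 0.002], [-0.0, -1.0, 0.001], [0.002, -0.001, -1.0]] [0.63454738 0.38692709 0.16222266] [ 2.22772987e+01  4.48904054e+01  4.31413876e+01 -7.64709817e-04
  9.18181712e+01  1.12281280e+02]
to (0.634, 0.387, 0.075) shift [-0.08  0.    8.72] turn -0.0 t 49.12
```

Emit:
move_arm(
  series="0 0 4 0 -1;0 0 8.6 0 -1;0 0 8.8 0 -1;0 0 8.8 0 -1;0.2 1.5 8.8 0 -1;0.4 3 8.8 0 -1;0.6 4.5 8.8 0 -1;0.7 5.5 8.8 0 -1",
)

```text
time_s: 50.12
position: [0.6415, 0.3302, 0.073]
tool_rot: [[1.0, -0.001, 0.001], [-0.001, -1.0, 0.0], [0.001, -0.0, -1.0]]
ft_force: [0.3, 2.0, 1.1]
grip_width: -0.0001
gripper_force: 0.7
```

Run:
```python
from h import *
for c in ['wrist','top','scene']:print(c,[(np.round(d['point'],4),round(d['score'],2)) for d in spotter.mark_of('toggle_tip',c)])
go(.643,.319,.075);print(observe()['ft_force'])
```

```text
wrist [(array([0.6368, 0.3446, 0.0824]), 0.71)]
top [(array([0.6404, 0.3438, 0.0761]), 0.69), (array([0.5261, 0.3572, 0.0095]), 0.67)]
scene [(array([0.6349, 0.3465, 0.0836]), 0.66), (array([ 0.4811, -0.2753,  0.0055]), 0.57)]
to (0.643, 0.319, 0.075) shift [ 0.19  1.17 -0.29] turn -0.1 t 50.27
[ 0.72447342 -0.20252215 -0.05986546]
```

Emit:
move_arm(
  series="0.1 0.6 -0.1 0 -1;0.2 1.2 -0.2 0 -1;0.2 1.6 -0.2 0 -1;0.2 1.6 -0.2 0 -1",
)

```text
time_s: 50.78
position: [0.6431, 0.3167, 0.0743]
tool_rot: [[1.0, 0.0, 0.001], [0.0, -1.0, 0.002], [0.001, -0.002, -1.0]]
ft_force: [1.0, 6.0, -2.5]
grip_width: 0.0
gripper_force: 2.7
```

Run:
```python
from h import *
for c in ['wrist','top','scene']:
    optics.get_image(c);print(c,[(np.round(d['point'],4),round(d['score'],2)) for d in spotter.mark_of('toggle_tip',c)])
go(.643,.319,.075);print(observe()['ft_force'])
```

```text
wrist [(array([0.6441, 0.2907, 0.0804]), 0.9)]
top [(array([ 0.4796, -0.276 ,  0.0072]), 0.72), (array([0.4247, 0.3433, 0.0148]), 0.65), (array([0.6456, 0.2924, 0.0777]), 0.59)]
scene [(array([0.6421, 0.294 , 0.0819]), 0.57), (array([ 0.7715, -0.1179,  0.0013]), 0.35)]
to (0.643, 0.319, 0.075) shift [-0.01 -0.23 -0.08] turn 0.0 t 51.08
[-0.07820248  7.16213088 -0.84316458]
```

Force has risen to 7 N with the ball at its expected end position. One more slight push, then retreat.

Emit:
move_arm(
  series="0 0.3 0 0 -1;0 0.3 0 0 -1;0 0.3 0 0 -1",
)

```text
time_s: 51.45
position: [0.643, 0.3161, 0.0743]
tool_rot: [[1.0, 0.002, 0.002], [0.002, -1.0, 0.006], [0.002, -0.006, -1.0]]
ft_force: [2.4, 16.1, -3.3]
grip_width: -0.0003
gripper_force: 7.2
```

Emit:
move_arm(
  series="0 -1.5 0 0 -1;0 -3 0 0 -1;0 -3 -5 0 -1;0 -3 -10 0 -1;0 -3 -15 0 -1;0 0 -17 0 -1;-3 6 -17 0 -1;-6 12 -17 0 -1",
)

```text
time_s: 52.45
position: [0.5863, 0.1997, 0.2443]
tool_rot: [[1.0, 0.0, 0.0], [0.0, -1.0, -0.001], [0.0, 0.001, -1.0]]
ft_force: [0.8, -0.9, 0.3]
grip_width: -0.0001
gripper_force: 0.0
```

Run:
```python
from h import *
a=optics.get_image('wrist')['pixels'];b=optics.get_image('top')['pixels'];c=optics.get_image('scene')['pixels']
cv2.imwrite('pics/w6.png',a)
cv2.imwrite('pics/f.png',np.hstack([cv2.resize(b[80:330,60:460],(400,250)),c[150:300,140:440][:, :].copy() if 0 else cv2.resize(c[150:320,140:440],(400,250))]))
for k in ['wrist','top','scene']: print(k,[(np.round(d['point'],4),round(d['score'],2)) for d in spotter.mark_of('toggle_tip',k)])
for n in ['jar','reagent','beaker']: print(n,[np.round(d['point'],3) for d in spotter.mark_of(n,'top')][:1])
find('flask0',FL,.012,('top',));find('blue0',ST,.099,('top',))
```

```text
wrist [(array([0.643 , 0.2942, 0.0818]), 0.72)]
top [(array([ 0.7735, -0.1187,  0.0011]), 0.7)]
scene [(array([0.6424, 0.2925, 0.0822]), 0.57)]
jar [array([ 0.741, -0.009,  0.   ])]
reagent [array([ 0.772, -0.124, -0.002])]
beaker [array([ 0.77 ,  0.132, -0.003])]
flask0 top 0.86 [0.5291 0.3595] iou 0.28
flask0 top 0.56 [0.4388 0.2407] iou 0.58
flask0 top 0.43 [0.5451 0.2243] iou 0.24
blue0 top 0.98 [0.5285 0.3581] iou 0.85
blue0 top 0.63 [ 0.3915 -0.2673] iou 0.8
blue0 top 0.61 [ 0.5822 -0.2206] iou 0.13
```

View pics/f.png

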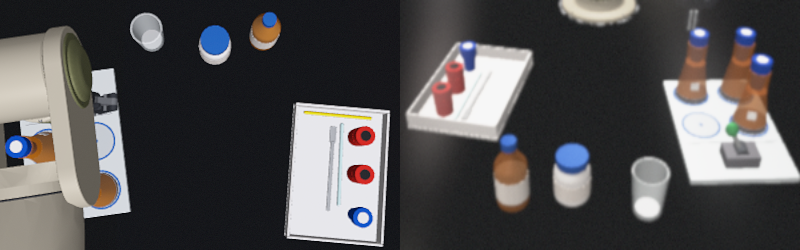

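View pics/w6.png

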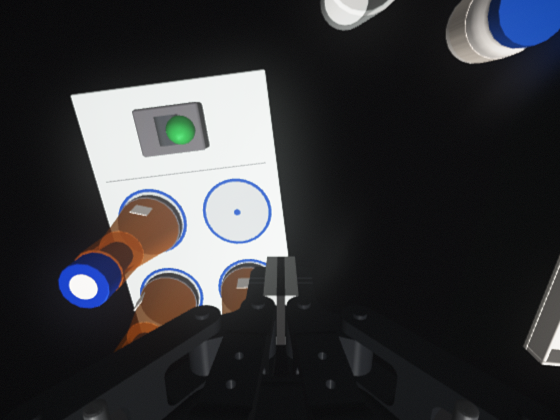

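The scene crop shows all three flasks upright and stoppered, with the bystanders and bin contents in place. In the wrist view the toggle ball at (180,130) is now over on the plate's -y side. Handing in.

```bash
python3 -c "
from rig import order
print(order.close_job())"
```

```text
the job is handed in; nothing more can be done
None
```

All three flasks present are upright in their rings within about 1.5 mm of centre and closed with blue stoppers pressed fully home. The toggle was then pushed to its stop, the bystanders were left undisturbed, and the job was handed in after about 53 s of robot time.

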